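# Make up the kits for two chromatography runs

### The job

Make up the trays for today's two column runs. The white tray is the ion-exchange kit: the blue-capped column, the amber vial and the red-capped buffer bottle; the dark grey tray is the desalting kit: the green-capped column and the clear vial. In both trays stand the column in the bay next to the handle, the vial in the middle bay and the bottle, if there is one, in the bay farthest from the handle, each set down upright, not dropped or knocked over, and leave the orange column, the beaker and the tape roll where they are.

Things in the scene. Friction and masses are not known exactly. Their poses are not given: they have to be found in the camera images.
- tray_white: White kit tray, fixed: 208 mm long (x), 72 wide (y), walls 24 high and 4 thick, floor 4 thick, two cross walls making three bays in a row, each 64 x 64 mm inside. Steel bow handle on its -x end, 24 mm out. Origin: centre of the underside; bay centres at y = 0, x = -68 mm (next to the handle), 0 (middle), +68 (far from the handle), floors at z = 4 mm. Lies at any angle.
- tray_dark: Dark grey, nearly black kit tray, fixed: 208 mm long (x), 72 wide (y), walls 24 high and 4 thick, floor 4 thick, two cross walls making three bays in a row, each 64 x 64 mm inside. Steel bow handle on its -x end, 24 mm out. Origin: centre of the underside; bay centres at y = 0, x = -68 mm (next to the handle), 0 (middle), +68 (far from the handle), floors at z = 4 mm. Lies at any angle.
- column_blue: Chromatography column with blue end caps, the ion-exchange column: loose upright cylinder 30 mm in diameter, 58 mm tall (coloured caps at bottom and top, white between), plus a white plug 12 mm in diameter, 8 mm high, on top. About 60 g. Origin: centre of the underside, z up its axis; yaw means nothing.
- column_green: Chromatography column with green end caps, the desalting column: loose upright cylinder 30 mm in diameter, 58 mm tall (coloured caps at bottom and top, white between), plus a white plug 12 mm in diameter, 8 mm high, on top. About 60 g. Origin: centre of the underside, z up its axis; yaw means nothing.
- vial_amber: Sample vial of amber (brown) glass with a black screw cap and a paper band: loose, upright, body 28 mm in diameter up to 44 mm height, cap 25 mm in diameter from 47 to 61 mm height, 61 mm tall in all. About 40 g. Origin: centre of the underside, z up its axis; yaw means nothing.
- vial_clear: Sample vial of clear glass with a white screw cap and a paper band: loose, upright, body 28 mm in diameter up to 44 mm height, cap 25 mm in diameter from 47 to 61 mm height, 61 mm tall in all. About 40 g. Origin: centre of the underside, z up its axis; yaw means nothing.
- bottle: Small clear glass buffer bottle with a red screw cap: loose, upright, body 46 mm in diameter up to 50 mm height, sloping to a 30 mm neck, red cap 37 mm in diameter from 66 to 88 mm (its top). About 120 g. Grip it by the cap: between its body and a bay's walls there are only 9 mm. Origin: centre of the underside, z up its axis; yaw means nothing.
- column_orange: Chromatography column with orange end caps, a spare that is in neither kit and stays where it is: loose upright cylinder 30 mm in diameter, 58 mm tall (coloured caps at bottom and top, white between), plus a white plug 12 mm in diameter, 8 mm high, on top. About 60 g. Origin: centre of the underside, z up its axis; yaw means nothing.
- beaker: Empty clear beaker, 44 mm in diameter at the rim, 60 mm tall, 60 g, loose: not part of a kit, stays where it is. Origin at the centre of its underside.
- tape_roll: Roll of brown tape lying flat, 48 mm in diameter, 19 mm tall, 30 g, loose: not part of a kit, stays where it is. Origin at the centre of its underside.

How it is judged:
At the end, for the whole second after the job is handed in: All five stand in their own kit's bays as asked: within 22 mm of the bay centre along and across the tray, on its floor (underside under 10 mm above the tray's underside), upright within 0.15 rad, released, at rest; orange column, beaker and tape roll within 20 mm of their starts (x of column_blue in the frame of tray_white between -0.09 and -0.046 m and y of column_blue in the frame of tray_white between -0.022 and 0.022 m and z of column_blue in the frame of tray_white between -0.001 and 0.01 m and angle between each of column_blue, vial_amber, bottle, column_green, vial_clear's own z axis and vertical below 0.15 rad and linear speed of each of column_blue, vial_amber, bottle, column_green, vial_clear below 0.02 m/s and angular speed of each of column_blue, vial_amber, bottle, column_green, vial_clear below 0.2 rad/s and contact force between the fingers and column_blue below 0.1 N and x of vial_amber in the frame of tray_white between -0.022 and 0.022 m and y of vial_amber in the frame of tray_white between -0.022 and 0.022 m and z of vial_amber in the frame of tray_white between -0.001 and 0.01 m and contact force between the fingers and vial_amber below 0.1 N and x of bottle in the frame of tray_white between 0.046 and 0.09 m and y of bottle in the frame of tray_white between -0.022 and 0.022 m and z of bottle in the frame of tray_white between -0.001 and 0.01 m and contact force between the fingers and bottle below 0.1 N and x of column_green in the frame of tray_dark between -0.09 and -0.046 m and y of column_green in the frame of tray_dark between -0.022 and 0.022 m and z of column_green in the frame of tray_dark between -0.001 and 0.01 m and contact force between the fingers and column_green below 0.1 N and x of vial_clear in the frame of tray_dark between -0.022 and 0.022 m and y of vial_clear in the frame of tray_dark between -0.022 and 0.022 m and z of vial_clear in the frame of tray_dark between -0.001 and 0.01 m and contact force between the fingers and vial_clear below 0.1 N and distance of each of column_orange, beaker, tape_roll from where it was at the start of the episode below 0.02 m); the robot touches nothing.
It fails at once if a column, a vial, the bottle or the beaker is tipped by more than 45 degrees (angle between any of column_blue, column_green, vial_amber, vial_clear, bottle, column_orange, beaker's own z axis and vertical above 0.785 rad).
It fails at once if a kit item is dropped or thrown (moves free of the fingers at over 0.7 m/s, a fall of about 25 mm) ((contact force between the fingers and column_blue below 0.05 N and linear speed of column_blue above 0.7 m/s) or (contact force between the fingers and column_green below 0.05 N and linear speed of column_green above 0.7 m/s) or (contact force between the fingers and vial_amber below 0.05 N and linear speed of vial_amber above 0.7 m/s) or (contact force between the fingers and vial_clear below 0.05 N and linear speed of vial_clear above 0.7 m/s) or (contact force between the fingers and bottle below 0.05 N and linear speed of bottle above 0.7 m/s)).
It fails at once if the orange column, the beaker or the tape roll is moved by more than 20 mm (distance of any of column_orange, beaker, tape_roll from where it was at the start of the episode above 0.02 m).
It also fails if it takes over 128 s, if anything falls off the work surface, if the arm or the gripper's body presses on something with over 40 N, if the wrist force passes 120 N, or if a joint passes its speed limit or range.

### The arm

A 6-joint arm with a two-finger parallel gripper is mounted at the origin on the work surface. World frame = base frame: x ahead of the robot, y to its left, z up, the work surface at z = 0. Lengths are in m, angles in rad, forces in N, time in s.
With the tool pointing down it reaches from about 0.375 to 0.9 m from the base axis. Payload 3.1 kg.
Tool frame: the origin (TCP) lies at the very end of the fingers, on their centre line; the grasp point (between the pads) lies 19 mm behind it; z points along the fingers, y is the line along which they close (so a half turn about z gives the same grasp; the last joint's range is limited). The gripper opens to 85 mm and grips with 20 to 120 N. Pads are 22 mm wide; open, the fingers measure 114 mm over their backs; the gripper's body (76 mm by 85 mm) begins 54 mm behind the grasp point. The pads swing forward as they close: fully open they stand 13 mm farther back than shut.
Start: joints at [0.923, 0.527, 1.433, -0, 1.181, -0.178], TCP at [0.282, 0.558, 0.231] pointing down, gripper open.
Joint ranges: [-3.08, 3.08], [-0.75, 2.2], [0.22, 2.44], [-1.43, 4.57], [0, 2.65], [-2.85, 2.85]. Speed limits (rad/s): [2.79, 2.79, 3.14, 3.14, 3.14, 3.14].

### API

Orientations are given as a unit quaternion [x, y, z, w].
In Python, from station import sense, snapshot, camera_params, sign_off gives the robot as it stands.
- The arm moves only by the shell command python3 -m handwheel 'ROWS' [OPENING] [FORCE]. ROWS is JSON, a list that holds one entry, the list of rows, each a list of 4 numbers: the shift along the tool's x, y, z in units of 25 mm (1.0 is 25 mm), then the turn about the tool's z in units of 6 degrees (1.0 is 6 degrees). A call has 1 to 20 rows; each row shifts and turns the commanded pose from where the row before left it, along the tool's axes as they then stand; what a row does not reach is not made up. A row lasts 1/8 s, in which the tool goes at most 62.5 mm and 10.7 degrees, less where a joint would pass 70% of its speed; a pose out of reach is approached as far as the arm can. A call is refused whole if a number of a shift passes 1 or a number of a turn 1, either way. A call with a gripper value outside its range is refused whole. OPENING is the finger opening in mm, from 0 to 85.4, set as the call begins (- or left out, the last holds). The fingers move at their own pace and stop on an object; FORCE is the grip in N (left out, the last holds). Time passes only in rows, so rows that do not move let the fingers close. It gives the time, the measured TCP pose, the force, the opening and the grip force at its end, in the units of the state.
- sense(): the state, without advancing time (a new reading comes with each control period).
- snapshot(name): name is "scene" or "top" or "wrist"; returns (picture, depth): 480x640x3 uint8, red, green, blue; 480x640 float32, m along the optical axis (not along the pixel's ray), 0 where there is no reading.
- camera_params(name): a dict with "mtx" (3x3 intrinsics, pixels), "extrinsics" (4x4, takes a point from camera to world coordinates); the wrist camera has in their place "hand_eye" (4x4, takes a point from camera to tool coordinates, whose origin is the TCP and whose axes are the flange's). Camera axes: x right, y up, looking along -z (the intrinsics and any distortion apply to the point x, -y, -z); pixel columns grow to the right and rows downward; lengths in m; the calibration is good to about 2 mm. A picture is of the moment at which its call begins: read the wrist's pose just before it. camera_params takes no time and is no camera call.
- sign_off(): hands the job in; it is judged then, once.
The state is a dict: "t": time; "q": joint angles; "qd": joint speeds; "tau": joint torques, N m; "tcp_pos": TCP position; "tool_rot": TCP orientation; "force": force on the tool from outside, world axes, zero at the start; "ft_torque": the same for the moment, N m; "finger_gap": opening from 0.0 (shut) to 1.0 (fully open); "gripper_force": force on a finger pad.
Only numpy, scipy, OpenCV 4.12 (cv2) and the standard library are available. Lean on these libraries where they do the work, as an engineer would, in place of code of your own. Each camera call takes 0.05 s, during which the arm holds its last target. There are 200 camera calls.

## Working session

There is one attempt and no reset: what is moved stays moved. The work goes in short steps, Python scripts to look and compute and a shell command to move; the robot and the scene stay as the last step left them, time stands still between calls to the robot, and variables do not carry over. Pictures are saved under pics/ and viewed, at most 14 in all, crops included, and the job is handed in when it is done.

```bash
mkdir -p pics; ls
python3 - <<'E'
from station import *
import cv2,numpy as np
s=sense();print(s['t'],s['tcp_pos'],s['tool_rot'],s['finger_gap'])
for n in('top','scene'):
    p,d=snapshot(n);cv2.imwrite(f'pics/{n}0.png',p[...,::-1]);np.savez(f'{n}0.npz',p=p,d=d)
    print(camera_params(n))
print(camera_params('wrist'))
E
```

```text
pics
0.0 [0.28190411 0.55699142 0.23032172] [ 2.32249221e-01  9.72655685e-01 -1.01160910e-03 -4.41868853e-04] 1.0004248872937385
{'mtx': array([[560.08079353,   0.        , 325.7030067 ],
       [  0.        , 560.08079353, 245.31826056],
       [  0.        ,   0.        ,   1.        ]]), 'extrinsics': array([[ 0.01644293,  0.99954476, -0.02529618,  0.51003672],
       [-0.9992208 ,  0.01733496,  0.03545823,  0.01703296],
       [ 0.0358806 ,  0.02469344,  0.99905096,  1.0341538 ],
       [ 0.        ,  0.        ,  0.        ,  1.        ]])}
{'mtx': array([[589.02752378,   0.        , 323.57151099],
       [  0.        , 589.02752378, 238.27219281],
       [  0.        ,   0.        ,   1.        ]]), 'extrinsics': array([[ 0.65048195, -0.64772103,  0.39664934,  0.9545192 ],
       [ 0.75951275,  0.55218799, -0.34384417, -0.34523908],
       [ 0.0036901 ,  0.52492466,  0.8511407 ,  0.89290661],
       [ 0.        ,  0.        ,  0.        ,  1.        ]])}
{'mtx': array([[331.96726358,   0.        , 323.30475591],
       [  0.        , 331.96726358, 231.29040944],
       [  0.        ,   0.        ,   1.        ]]), 'hand_eye': array([[ 6.52574872e-04,  9.58693999e-01,  2.84438728e-01,
         7.21974773e-02],
       [ 9.99999592e-01, -4.47809052e-04, -7.84923897e-04,
        -5.69070402e-04],
       [-6.25127592e-04,  2.84439124e-01, -9.58693900e-01,
        -1.42399442e-01],
       [ 0.00000000e+00,  0.00000000e+00,  0.00000000e+00,
         1.00000000e+00]])}
```

View pics/top0.png

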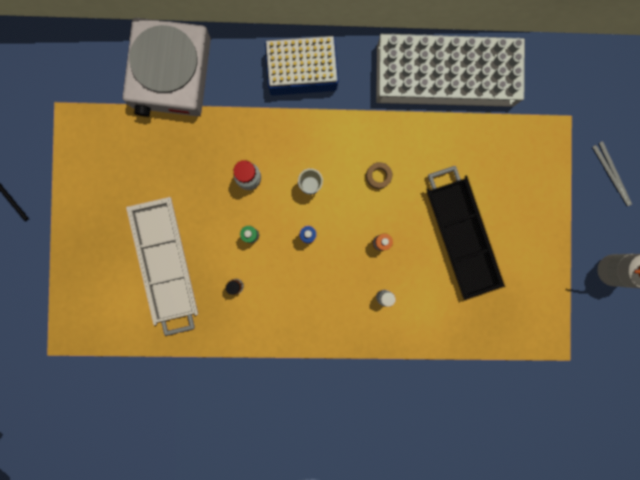

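View pics/scene0.png

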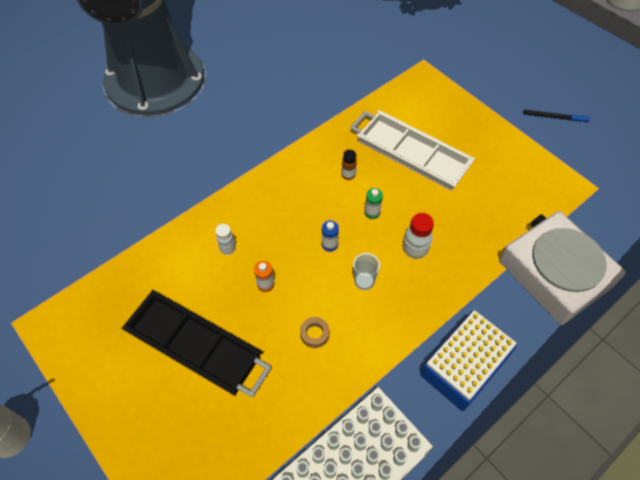

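The top view shows the white tray at about (161,261) with its handle at the bottom (178,326). The dark tray is at about (465,238) with its handle at the top (442,178). Item tops: red (245,170), green (248,234), blue (308,234), amber (234,287), orange (384,242), clear (387,299), beaker (310,182), tape (379,176). I'll enlarge to read them more precisely.

```bash
cat > h.py <<'E'
import numpy as np,cv2
from station import camera_params
def w(u,v,z,cam='top'):
    c=camera_params(cam);E=c['extrinsics'];K=c['mtx']
    r=E[:3,:3]@np.array([(u-K[0,2])/K[0,0],-(v-K[1,2])/K[1,1],-1]);o=E[:3,3]
    return o+r*(z-o[2])/r[2]
E
python3 - <<'E'
import cv2,numpy as np
f=np.load('top0.npz');p=f['p'][...,::-1]
a=cv2.resize(p[150:345,120:320],None,fx=4,fy=4,interpolation=cv2.INTER_CUBIC)[:600]
a=cv2.resize(p[155:340,122:322],(800,740),interpolation=cv2.INTER_CUBIC)
cv2.imwrite('pics/l.png',cv2.resize(p[150:340,120:320],(600,570),interpolation=cv2.INTER_CUBIC))
cv2.imwrite('pics/r.png',cv2.resize(p[150:310,295:515],(660,480),interpolation=cv2.INTER_CUBIC))
from h import w
d=f['d']
for n,u,v in [('floor',345,330),('red',245,170),('green',248,234),('blue',308,234),('amb',234,287),('clr',387,299),('or',384,242),('wfl',164,263),('dkfl',465,240)]:
    # height from depth
    from station import camera_params
    c=camera_params('top');E=c['extrinsics'];K=c['mtx'];D=d[v,u]
    print(n,(E@np.array([(u-K[0,2])/K[0,0]*D,-(v-K[1,2])/K[1,1]*D,-D,1]))[:3].round(4))
E
```

```text
floor [ 0.3807 -0.0578  0.0004]
red [0.6588 0.1218 0.0881]
green [0.5517 0.1167 0.0676]
blue [0.5537 0.0136 0.0646]
amb [0.51   0.017  1.0342]
clr [ 0.443  -0.1258  0.0613]
or [ 0.542  -0.1184  0.0671]
wfl [0.4988 0.2739 0.0063]
dkfl [ 0.5506 -0.2792  0.001 ]
```

View pics/l.png

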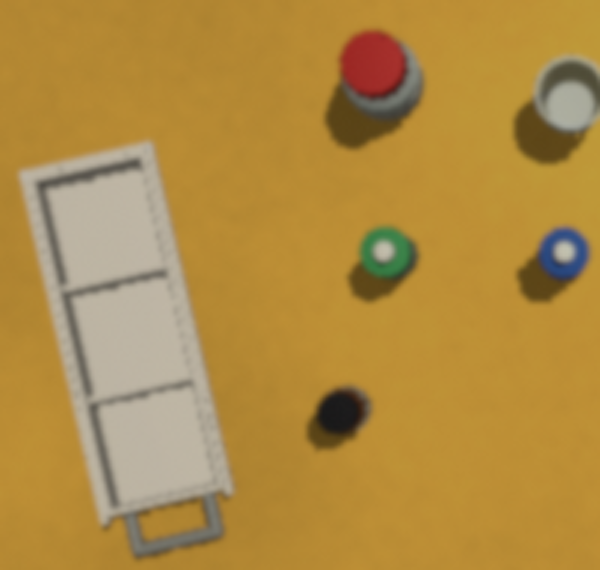

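View pics/r.png

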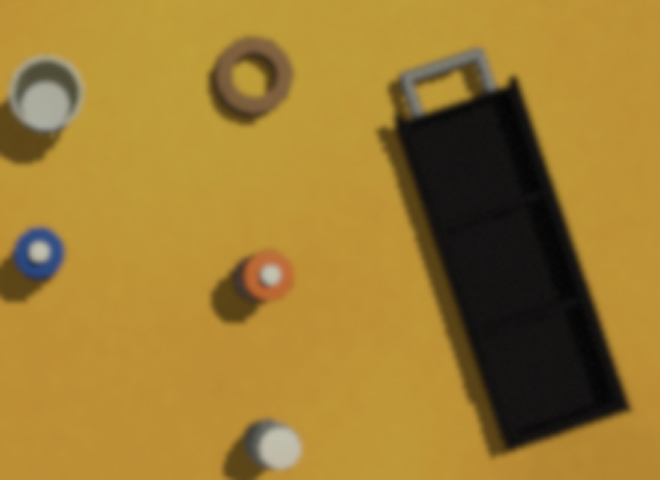

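The crops (scale 3) show the tray rim corners:
- White: (20,173), (151,142), (232,492), (104,525).
- Dark: (398,123), (515,80), (629,408), (507,450).

The tops read as:
- Left crop: red (373,63), green plug (384,251), blue plug (565,251), amber (341,412).
- Right crop: clear (279,447), orange (271,274).

```bash
cat >> h.py <<'E'
def fit(C): # corners: handle-left.. -> ordered rim corners local
    L=np.array([[-.104,-.036],[-.104,.036],[.104,.036],[.104,-.036]]);C=np.array(C)[:,:2]
    c=C.mean(0);a=np.arctan2(*( (C-c).T@L@np.array([[0,-1],[1,0]]) ).diagonal()) if 0 else None
    z=(C-c)@[1,1j];l=L@[1,1j];g=(z*l.conj()).sum()/(abs(l)**2).sum()
    return c,np.angle(g),abs(g),1000*abs(z-l*g/abs(g))
E
python3 - <<'E'
from h import *
from station import sense
L=lambda u,v,z:w(120+u/3-.33,150+v/3-.33,z); R=lambda u,v,z:w(295+u/3-.33,150+v/3-.33,z)
P=dict(red=L(373,63,.088),green=L(384,251,.066),blue=L(565,251,.066),blue2=R(40,252,.066),amber=L(341,412,.061),clear=R(279,447,.061),orange=R(271,274,.066),beaker=L(569,94,.06),tape=R(252,77,.019))
for k,v in P.items():print(k,v.round(4),np.hypot(*v[:2]).round(3))
# white: handle at bottom (-X world); local +x = +X world; local y left = world +y
for n,C in(('white',[L(232,492,.024),L(104,525,.024),L(20,173,.024),L(151,142,.024)]),('dark',[R(398,123,.024),R(515,80,.024),R(629,408,.024),R(507,450,.024)])):
    c,a,s,r=fit(C);print(n,c.round(4),a.round(4),s.round(3),r.round(1))
    for x in(-.068,0,.068):
        b=c+x*np.array([np.cos(a),np.sin(a)]);print('  bay',x,b.round(4),np.hypot(*b).round(3))
s=sense();q=s['tool_rot']
from scipy.spatial.transform import Rotation as Ro
print(Ro.from_quat(q).as_matrix().round(3))
E
```

```text
red [0.6576 0.1235 0.088 ] 0.669
green [0.5529 0.1175 0.066 ] 0.565
blue [0.5547 0.0136 0.066 ] 0.555
blue2 [0.5542 0.0136 0.066 ] 0.554
amber [0.46   0.1408 0.061 ] 0.481
clear [ 0.4436 -0.127   0.061 ] 0.461
orange [ 0.5438 -0.1203  0.066 ] 0.557
beaker [0.6464 0.0129 0.06  ] 0.647
tape [ 0.6652 -0.1137  0.019 ] 0.675
white [0.5033 0.2733] 0.253 1.039 [3.9 4.9 4.8 5.1]
  bay -0.068 [0.4375 0.2562] 0.507
  bay 0 [0.5033 0.2733] 0.573
  bay 0.068 [0.5692 0.2903] 0.639
dark [ 0.5534 -0.2733] -2.7981 1.017 [2.1 3.2 3.6 3.8]
  bay -0.068 [ 0.6174 -0.2504] 0.666
  bay 0 [ 0.5534 -0.2733] 0.617
  bay 0.068 [ 0.4893 -0.2962] 0.572
[[-0.892  0.452 -0.001]
 [ 0.452  0.892 -0.002]
 [ 0.    -0.002 -1.   ]]
```

```bash
python3 -m handwheel '[[[0,0,0,-0.896],[0,0,0,-0.896],[0,0,0,-0.896],[0,0,0,-0.896],[0,0,0,-0.896]]]' 60 30
python3 -m handwheel '[[[-0.4,-0.93,0,0],[-0.4,-0.93,0,0],[-0.4,-0.93,0,0],[-0.4,-0.93,0,0],[-0.4,-0.93,0,0],[-0.4,-0.93,0,0],[-0.4,-0.93,0,0],[-0.4,-0.93,0,0],[-0.4,-0.92,0.4,0],[-0.4,-0.92,0.4,0],[-0.4,-0.92,0.4,0],[-0.4,-0.92,0.4,0],[-0.4,-0.92,0.4,0],[-0.4,-0.92,0.4,0],[-0.4,-0.92,0.4,0],[-0.4,-0.92,0.4,0],[-0.4,-0.92,0.4,0],[-0.32,-0.93,0.4,0],[0,0,0,0],[0,0,0,0]]]'
cat >> h.py <<'E'
def ww(u,v,z,s):
    from scipy.spatial.transform import Rotation as Ro
    c=camera_params('wrist');T=np.eye(4);T[:3,:3]=Ro.from_quat(s['tool_rot']).as_matrix();T[:3,3]=s['tcp_pos']
    E=T@c['hand_eye'];K=c['mtx']
    r=E[:3,:3]@np.array([(u-K[0,2])/K[0,0],-(v-K[1,2])/K[1,1],-1]);o=E[:3,3]
    return o+r*(z-o[2])/r[2]
def proj(p,s):
    from scipy.spatial.transform import Rotation as Ro
    c=camera_params('wrist');T=np.eye(4);T[:3,:3]=Ro.from_quat(s['tool_rot']).as_matrix();T[:3,3]=s['tcp_pos']
    x=np.linalg.inv(T@c['hand_eye'])@np.r_[p,1];K=c['mtx'];return np.array([K[0,2]-K[0,0]*x[0]/x[2],K[1,2]+K[1,1]*x[1]/x[2]])
E
python3 - <<'E'
from h import *
from station import *
import json
s=sense();p,d=snapshot('wrist');cv2.imwrite('pics/w1.png',p[...,::-1])
print(s['t'],s['tcp_pos'],s['tool_rot'],s['finger_gap'],s['q'])
for n,P in dict(amber=(.46,.1408,.061),green=(.5529,.1175,.066),blue=(.5545,.0136,.066),red=(.6576,.1235,.088)).items(): print(n,proj(P,s).round())
E
```

```text
t: 0.72
tcp_pos: [0.2821, 0.5572, 0.2307]
tool_rot: [-0.002, 1.0, -0.001, -0.0]
force: [0.3, -0.9, 0.4]
finger_gap: 0.7
gripper_force: 0.0
t: 3.22
tcp_pos: [0.4601, 0.1417, 0.1313]
tool_rot: [-0.0, 1.0, 0.0, -0.0]
force: [0.1, 0.8, 0.5]
finger_gap: 0.701
gripper_force: 0.0
3.225 [0.46014235 0.14171003 0.13130854] [-1.76727038e-05  9.99999942e-01  1.25402321e-04 -3.14683795e-04] 0.7012862091509172 [ 6.59308273e-02  4.99060920e-01  1.88226665e+00  4.23045180e-04
  7.60876611e-01 -1.50520732e+00]
amber [323. 244.]
green [291. 365.]
blue [151. 367.]
red [300. 500.]
```

View pics/w1.png

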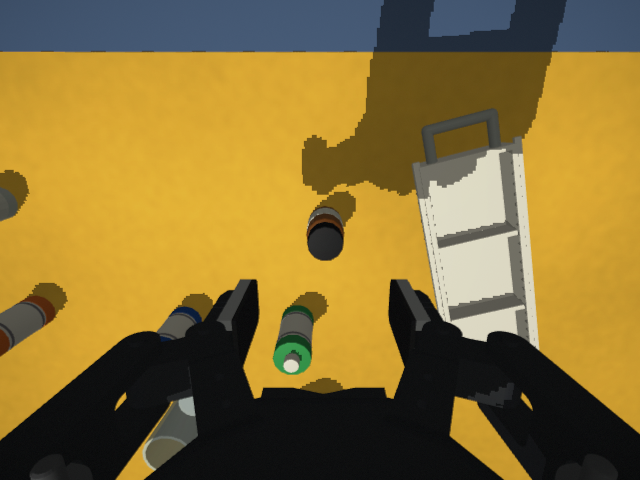

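Predictions match the picture: amber cap at (325,242) against (323,244), and green plug at (291,362) against (291,365). Next I grasp the amber vial by its cap.

```bash
python3 -m handwheel '[[[0,-0.04,0.8,0],[0,0,0.8,0],[0,0,0.8,0],[0,0,0.8,0],[0,0,0.73,0],[0,0,0,0]]]' 60 30
python3 -m handwheel '[[[0,0,0,0],[0,0,0,0],[0,0,0,0],[0,0,0,0],[0,0,0,0],[0,0,0,0]]]' 15 30
python3 -m handwheel '[[[0,0,-0.4,0],[0,0,-0.8,0],[0,0,-0.8,0],[0,0,0,0]]]'
python3 - <<'E'
from h import *
from station import *
s=dict(tcp_pos=[0.46014,.14171,.13131],tool_rot=[-1.77e-05,1,1.25e-4,-3.1e-4])
A,B=ww(414,164,.024,s),ww(522,139,.024,s);print(A,B,np.linalg.norm(A-B))
c=np.array([.5033,.2733]);a=.253;u=np.array([np.cos(a),np.sin(a)]);v=np.array([-u[1],u[0]])
print(c-.104*u-.036*v,c-.104*u+.036*v)
for n,(x,y) in dict(w1=(438,243),w2=(517,223)).items(): print(n,ww(x,y,.024,s))
E
```

```text
t: 4.03
tcp_pos: [0.4595, 0.1411, 0.0324]
tool_rot: [-0.001, 1.0, -0.0, -0.001]
force: [1.1, 0.3, -0.6]
finger_gap: 0.697
gripper_force: 0.0
t: 4.78
tcp_pos: [0.4611, 0.1407, 0.0339]
tool_rot: [0.0, 1.0, 0.0, 0.001]
force: [-0.4, 2.7, 6.5]
finger_gap: 0.31
gripper_force: 29.6
t: 5.28
tcp_pos: [0.4615, 0.1403, 0.0844]
tool_rot: [-0.0, 1.0, 0.0, 0.002]
force: [0.6, -0.2, -0.3]
finger_gap: 0.313
gripper_force: 29.5
[0.40977095 0.2084552  0.024     ] [0.3918841  0.28539347 0.024     ] 0.07899010513096374
[0.4116219  0.21241383] [0.39359961 0.28212177]
w1 [0.47140318 0.23232085 0.024     ]
w2 [0.45494881 0.29226644 0.024     ]
```

```bash
python3 -m handwheel '[[[-0.24,0.76,0,0],[-0.24,0.76,0,0],[-0.24,0.76,0,0],[-0.24,0.76,0,0],[-0.24,0.76,0,0],[-0.24,0.76,0,0],[-0.23,0.76,0,0],[0,0,0,0],[0,0,0,0]]]'
python3 -m handwheel '[[[0,0,0.4,0],[0,0,0.4,0],[0,0,0.4,0],[0,0,0.3,0],[0,0,0.2,0],[0,0,0.08,0],[0,0,0,0],[0,0,0,0]]]'
```

```text
t: 6.4
tcp_pos: [0.5016, 0.2731, 0.0829]
tool_rot: [-0.0, 1.0, -0.0, -0.001]
force: [-0.4, 0.1, -0.3]
finger_gap: 0.312
gripper_force: 29.5
t: 7.4
tcp_pos: [0.5024, 0.2735, 0.0388]
tool_rot: [-0.0, 1.0, 0.0, 0.0]
force: [-0.6, 0.3, -0.7]
finger_gap: 0.304
gripper_force: 29.6
```

```bash
python3 -m handwheel '[[[0,0,0.04,0],[0,0,0.03,0],[0,0,0,0]]]'
python3 -m handwheel '[[[0,0,0,0],[0,0,0,0],[0,0,0,0]]]' 50
python3 -m handwheel '[[[0,0,-0.5,0],[0,0,-0.9,0],[0,0,-0.9,0],[0,0,-0.9,0],[0,0,-0.6,0]]]'
```

```text
t: 7.78
tcp_pos: [0.5027, 0.2736, 0.0379]
tool_rot: [-0.0, 1.0, 0.0, 0.001]
force: [-0.3, -1.6, 5.6]
finger_gap: 0.307
gripper_force: 29.8
t: 8.15
tcp_pos: [0.5021, 0.2734, 0.0366]
tool_rot: [-0.0, 1.0, -0.0, -0.0]
force: [-0.1, 0.3, 1.3]
finger_gap: 0.585
gripper_force: 0.0
t: 8.78
tcp_pos: [0.5026, 0.2736, 0.1336]
tool_rot: [-0.0, 1.0, 0.0, 0.001]
force: [0.1, 0.3, -0.1]
finger_gap: 0.588
gripper_force: 0.0
```

```bash
python3 -m handwheel '[[[-0.775,-0.75,0,0],[-0.775,-0.75,0,0],[-0.775,-0.75,0,0],[-0.775,-0.75,0,0],[-0.775,-0.75,0,0],[-0.775,-0.75,0,0],[-0.775,-0.75,0,0],[-0.775,-0.75,0,0],[0,0,0,0],[0,0,0,0]]]' 70
python3 - <<'E'
from h import *
from station import *
s=sense();p,d=snapshot('wrist')
h=cv2.cvtColor(p,cv2.COLOR_RGB2HSV)
m=((h[...,1]>180)&(h[...,2]>60)&((h[...,0]<5)|(h[...,0]>174))).astype(np.uint8)
n,l,st,c=cv2.connectedComponentsWithStats(m);i=1+st[1:,4].argmax();print(s['tcp_pos'],st[i],c[i],proj((.6576,.1235,.088),s),ww(*c[i],.088,s))
cv2.imwrite('pics/w2.png',p[...,::-1])
E
```

```text
t: 10.02
tcp_pos: [0.6566, 0.1235, 0.1314]
tool_rot: [-0.0, 1.0, 0.0, -0.001]
force: [-0.2, 0.8, 0.1]
finger_gap: 0.818
gripper_force: 0.0
[0.65657586 0.12348503 0.13142886] [ 293  223   61   66 3048] [323.30577428 256.49671916] [323.99430164 260.66479819] [0.65493432 0.12308513 0.088     ]
```

View pics/w2.png

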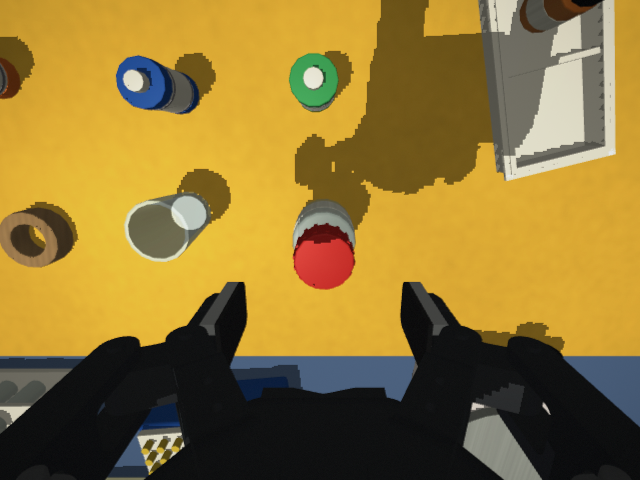

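The cap's top face is centred at (324,260), as predicted. The white tray's far rim corners are at (507,180) and (614,152). I'll grasp the bottle.

```bash
python3 -m handwheel '[[[0,0,0.7,0],[0,0,0.7,0],[0,0,0.7,0],[0,0,0.6,0],[0,0,0.4,0],[0,0,0,0]]]' 
python3 -m handwheel '[[[0,0,0,0],[0,0,0,0],[0,0,0,0],[0,0,0,0],[0,0,0,0],[0,0,0,0]]]' 25 40
python3 -m handwheel '[[[0,0,-0.4,0],[0,0,-0.8,0],[0,0,-0.8,0],[0,0,0,0]]]'
python3 - <<'E'
from h import *
s=dict(tcp_pos=[0.65658,.12349,.13143],tool_rot=[0,1,0,-.0005])
A,B=ww(507,180,.024,s),ww(614,152,.024,s);print(A,B,(A+B)/2)
a=.253;print(np.array([.5033,.2733])+.104*np.array([np.cos(a),np.sin(a)]))
E
```

```text
t: 10.82
tcp_pos: [0.6566, 0.1234, 0.0531]
tool_rot: [-0.0, 1.0, -0.0, -0.001]
force: [-0.4, 0.3, 0.6]
finger_gap: 0.819
gripper_force: 0.0
t: 11.58
tcp_pos: [0.658, 0.1235, 0.0553]
tool_rot: [-0.0, 1.0, 0.0, 0.001]
force: [0.8, -0.2, 5.2]
finger_gap: 0.424
gripper_force: 40.4
t: 12.08
tcp_pos: [0.6592, 0.1235, 0.1074]
tool_rot: [-0.0, 1.0, 0.0, 0.003]
force: [0.9, -0.4, -2.1]
finger_gap: 0.422
gripper_force: 40.1
[0.61795892 0.26100558 0.024     ] [0.59743296 0.33627065 0.024     ] [0.60769594 0.29863811 0.024     ]
[0.60398925 0.2993322 ]
```

```bash
python3 -m handwheel '[[[0.45,0.83,0,0],[0.45,0.83,0,0],[0.45,0.83,0,0],[0.45,0.83,0,0],[0.45,0.83,0,0],[0.44,0.83,0,0],[0.44,0.83,0,0],[0.44,0.83,0,0],[0,0,0,0],[0,0,0,0]]]'
python3 -m handwheel '[[[0,0,0.4,0],[0,0,0.4,0],[0,0,0.4,0],[0,0,0.3,0],[0,0,0.2,0],[0,0,0.08,0],[0,0,0,0],[0,0,0,0]]]'
```

```text
t: 13.32
tcp_pos: [0.5682, 0.2894, 0.1044]
tool_rot: [-0.0, 1.0, -0.0, 0.0]
force: [0.1, 0.1, -1.2]
finger_gap: 0.417
gripper_force: 40.2
t: 14.32
tcp_pos: [0.5682, 0.2895, 0.0601]
tool_rot: [-0.0, 1.0, 0.0, 0.0]
force: [-0.1, 0.3, -1.7]
finger_gap: 0.422
gripper_force: 40.3
```

```bash
python3 -m handwheel '[[[0,0,0.04,0],[0,0,0.04,0],[0,0,0,0]]]'
```

```text
t: 14.7
tcp_pos: [0.5683, 0.2896, 0.0593]
tool_rot: [-0.0, 1.0, 0.0, 0.001]
force: [-1.6, -0.4, 6.0]
finger_gap: 0.42
gripper_force: 41.0
```

```bash
python3 -m handwheel '[[[0,0,0,0],[0,0,0,0],[0,0,0,0]]]' 58 30
python3 -m handwheel '[[[0,0,-0.4,0],[0,0,-0.8,0],[0,0,-0.8,0],[0,0,-0.8,0],[0,0,-0.8,0],[0,0,0,0]]]'
python3 -m handwheel '[[[0.045,-0.92,0,0],[0.045,-0.92,0,0],[0.045,-0.92,0,0],[0.045,-0.92,0,0],[0.045,-0.92,0,0],[0.045,-0.92,0,0],[0.045,-0.92,0,0],[0.045,-0.92,0,0],[0.045,-0.92,0,0],[0.045,-0.92,0,0],[0.045,-0.92,0,0],[0.045,-0.92,0,0],[0,0,0,0],[0,0,0,0]]]'
python3 - <<'E'
from h import *
from station import *
s=sense();p,d=snapshot('wrist');cv2.imwrite('pics/w3.png',p[...,::-1]);print(s['tcp_pos'],[proj(P,s).round() for P in[(.5545,.0136,.066),(.5529,.1175,.066)]])
E
```

```text
t: 15.08
tcp_pos: [0.5679, 0.2894, 0.0576]
tool_rot: [-0.0, 1.0, -0.0, -0.0]
force: [0.2, -0.6, -0.4]
finger_gap: 0.682
gripper_force: 0.0
t: 15.82
tcp_pos: [0.5697, 0.29, 0.1511]
tool_rot: [-0.0, 1.0, 0.001, 0.003]
force: [-0.7, 0.6, 0.2]
finger_gap: 0.682
gripper_force: 0.0
t: 17.58
tcp_pos: [0.5541, 0.0131, 0.1476]
tool_rot: [0.0, 1.0, 0.0, -0.0]
force: [-0.0, -0.1, 0.4]
finger_gap: 0.676
gripper_force: 0.0
[0.55407698 0.0131269  0.14762411] [array([324., 240.]), array([471., 238.])]
```

View pics/w3.png

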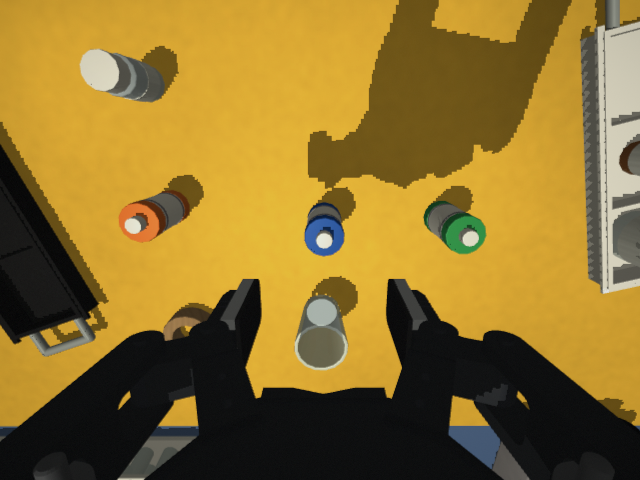

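The blue plug is at (324,240) exactly as predicted. Amber stands in its bay at right (632,158). I'll grasp blue.

```bash
python3 -m handwheel '[[[0,0.02,0.9,0],[0,0,0.9,0],[0,0,0.9,0],[0,0,0.9,0],[0,0,0.8,0],[0,0,0.38,0],[0,0,0,0]]]' 
python3 -m handwheel '[[[0,0,0,0],[0,0,0,0],[0,0,0,0],[0,0,0,0],[0,0,0,0],[0,0,0,0]]]' 18 30
python3 -m handwheel '[[[0,0,-0.4,0],[0,0,-0.8,0],[0,0,-0.9,0],[0,0,-0.9,0],[0,0,0,0]]]'
```

```text
t: 18.5
tcp_pos: [0.5542, 0.0145, 0.0278]
tool_rot: [-0.001, 1.0, 0.0, -0.001]
force: [-0.0, -0.4, 0.7]
finger_gap: 0.68
gripper_force: 0.0
t: 19.25
tcp_pos: [0.5552, 0.0139, 0.0292]
tool_rot: [-0.0, 1.0, -0.0, 0.001]
force: [0.1, -0.0, 5.9]
finger_gap: 0.341
gripper_force: 29.9
t: 19.88
tcp_pos: [0.5557, 0.0137, 0.105]
tool_rot: [-0.0, 1.0, -0.0, 0.002]
force: [0.2, 0.4, -0.5]
finger_gap: 0.334
gripper_force: 29.8
```

```bash
python3 -m handwheel '[[[0.425,0.88,0,0],[0.425,0.88,0,0],[0.425,0.88,0,0],[0.425,0.88,0,0],[0.425,0.88,0,0],[0.425,0.88,0,0],[0.425,0.88,0,0],[0.425,0.88,0,0],[0.425,0.88,0,0],[0.425,0.88,0,0],[0.425,0.88,0,0],[0,0,0,0],[0,0,0,0]]]'
python3 -m handwheel '[[[0,0,0.5,0],[0,0,0.6,0],[0,0,0.6,0],[0,0,0.5,0],[0,0,0.4,0],[0,0,0.2,0],[0,0,0.04,0],[0,0,0,0],[0,0,0,0]]]'
python3 -m handwheel '[[[0,0,0.04,0],[0,0,0.04,0],[0,0,0,0]]]'
```

```text
t: 21.5
tcp_pos: [0.4366, 0.2558, 0.1026]
tool_rot: [-0.001, 1.0, -0.0, -0.001]
force: [0.0, 0.4, -0.6]
finger_gap: 0.341
gripper_force: 29.9
t: 22.62
tcp_pos: [0.4373, 0.2557, 0.0332]
tool_rot: [-0.0, 1.0, -0.0, -0.0]
force: [-3.0, -1.0, 5.8]
finger_gap: 0.34
gripper_force: 30.6
t: 23.0
tcp_pos: [0.4374, 0.2557, 0.033]
tool_rot: [-0.0, 1.0, -0.0, 0.0]
force: [-4.2, -2.2, 22.0]
finger_gap: 0.341
gripper_force: 32.2
```

```bash
python3 -m handwheel '[[[0,0,-0.05,0],[0,0,0,0]]]'
python3 -m handwheel '[[[0,0,0,0],[0,0,0,0],[0,0,0,0]]]' 55
python3 -m handwheel '[[[0,0,-0.4,0],[0,0,-0.8,0],[0,0,-0.8,0],[0,0,-0.8,0],[0,0,-0.8,0],[0,0,0,0]]]'
python3 -m handwheel '[[[-0.66,-0.79,0,0],[-0.66,-0.79,0,0],[-0.66,-0.79,0,0],[-0.66,-0.79,0,0],[-0.66,-0.79,0,0],[-0.66,-0.79,0,0],[-0.66,-0.79,0,0],[0,0,0,0],[0,0,0,0]]]'
```

```text
t: 23.25
tcp_pos: [0.4373, 0.2557, 0.0331]
tool_rot: [-0.0, 1.0, -0.0, 0.0]
force: [-2.8, -2.3, 11.5]
finger_gap: 0.342
gripper_force: 31.0
t: 23.62
tcp_pos: [0.4377, 0.2559, 0.0314]
tool_rot: [-0.0, 1.0, 0.0, 0.0]
force: [0.2, -0.7, 0.2]
finger_gap: 0.648
gripper_force: 0.0
t: 24.38
tcp_pos: [0.4386, 0.2563, 0.1232]
tool_rot: [-0.0, 1.0, 0.001, 0.002]
force: [-0.6, -0.2, -0.7]
finger_gap: 0.644
gripper_force: 0.0
t: 25.5
tcp_pos: [0.5522, 0.1179, 0.1211]
tool_rot: [-0.0, 1.0, 0.0, -0.001]
force: [0.8, -0.3, 0.2]
finger_gap: 0.643
gripper_force: 0.0
```

```bash
python3 -m handwheel '[[[0,0,0.8,0],[0,0,0.8,0],[0,0,0.8,0],[0,0,0.8,0],[0,0,0.5,0],[0,0,0,0]]]' 
python3 -m handwheel '[[[0,0,0,0],[0,0,0,0],[0,0,0,0],[0,0,0,0],[0,0,0,0],[0,0,0,0]]]' 18 30
python3 -m handwheel '[[[0,0,-0.4,0],[0,0,-0.8,0],[0,0,-0.9,0],[0,0,-0.9,0],[0,0,-0.4,0],[0,0,0,0]]]'
python3 -m handwheel '[[[-0.16,-0.92,0,0],[-0.16,-0.92,0,0],[-0.16,-0.92,0,0],[-0.16,-0.92,0,0],[-0.16,-0.92,0,0],[-0.16,-0.92,0,0],[-0.16,-0.92,0,0],[-0.16,-0.92,0,0],[-0.16,-0.92,0,0],[-0.16,-0.92,0,0],[-0.16,-0.92,0,0],[-0.16,-0.92,0,0],[-0.16,-0.92,0,0],[-0.16,-0.92,0,0],[-0.16,-0.92,0,0],[-0.16,-0.92,0,0],[0,0,0,0],[0,0,0,0]]]'
python3 - <<'E'
from h import *
from station import *
s=sense();p,d=snapshot('wrist');cv2.imwrite('pics/w4.png',p[...,::-1])
c=np.array([.5534,-.2733]);a=-2.7981;u=np.array([np.cos(a),np.sin(a)]);v=np.array([-u[1],u[0]])
print(s['tcp_pos'],[proj(np.r_[c+x*u+y*v,.024],s).round() for x in(-.104,.104) for y in(-.036,.036)])
E
```

```text
t: 26.25
tcp_pos: [0.552, 0.1182, 0.0283]
tool_rot: [-0.001, 1.0, 0.0, -0.001]
force: [0.2, 0.2, 0.3]
finger_gap: 0.642
gripper_force: 0.0
t: 27.0
tcp_pos: [0.5537, 0.1177, 0.0299]
tool_rot: [-0.0, 1.0, 0.0, 0.001]
force: [-1.2, -0.1, 6.6]
finger_gap: 0.341
gripper_force: 30.1
t: 27.75
tcp_pos: [0.5534, 0.1176, 0.1146]
tool_rot: [-0.0, 1.0, -0.0, 0.001]
force: [0.2, -0.2, -0.9]
finger_gap: 0.338
gripper_force: 29.7
t: 30.0
tcp_pos: [0.6168, -0.2497, 0.1138]
tool_rot: [-0.0, 1.0, 0.001, -0.001]
force: [0.6, 0.4, -0.8]
finger_gap: 0.341
gripper_force: 29.8
[ 0.61678162 -0.24972879  0.11378226] [array([384., 265.]), array([295., 294.]), array([282., -47.]), array([171.,   0.])]
```

View pics/w4.png

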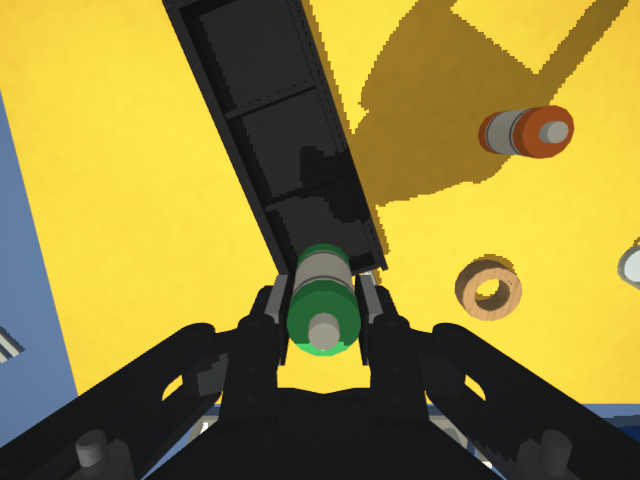

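The dark tray's handle-end corner is at (387,268) against a predicted (384,265), and green hangs upright over the handle bay. I'll lower it.

```bash
python3 -m handwheel '[[[0,0,0.5,0],[0,0,0.7,0],[0,0,0.7,0],[0,0,0.6,0],[0,0,0.4,0],[0,0,0.2,0],[0,0,0.1,0],[0,0,0.03,0],[0,0,0,0],[0,0,0,0]]]'
```

```text
t: 31.3
tcp_pos: [0.6176, -0.2505, 0.034]
tool_rot: [-0.0, 1.0, -0.0, 0.0]
force: [0.2, 0.1, 2.1]
finger_gap: 0.343
gripper_force: 29.8
```

```bash
python3 -m handwheel '[[[0,0,0.03,0],[0,0,0,0]]]'
python3 -m handwheel '[[[0,0,0,0],[0,0,0,0],[0,0,0,0]]]' 52
python3 -m handwheel '[[[0,0,-0.4,0],[0,0,-0.8,0],[0,0,-0.8,0],[0,0,-0.8,0],[0,0,-0.8,0],[0,0,0,0]]]'
python3 -m handwheel '[[[0.87,0.62,0,0],[0.87,0.62,0,0],[0.87,0.62,0,0],[0.87,0.62,0,0],[0.87,0.62,0,0],[0.87,0.62,0,0],[0.87,0.62,0,0],[0.87,0.62,0,0],[0,0,0,0],[0,0,0,0]]]'
```

```text
t: 31.55
tcp_pos: [0.6176, -0.2506, 0.0339]
tool_rot: [-0.0, 1.0, -0.0, 0.001]
force: [-1.2, 1.2, 6.1]
finger_gap: 0.337
gripper_force: 30.5
t: 31.92
tcp_pos: [0.6171, -0.2503, 0.0323]
tool_rot: [-0.0, 1.0, 0.0, -0.0]
force: [0.1, 0.8, 1.2]
finger_gap: 0.605
gripper_force: 0.0
t: 32.67
tcp_pos: [0.6186, -0.2511, 0.1254]
tool_rot: [-0.0, 1.0, -0.001, 0.002]
force: [1.1, 0.8, -0.6]
finger_gap: 0.608
gripper_force: 0.0
t: 33.92
tcp_pos: [0.4445, -0.1272, 0.1226]
tool_rot: [-0.0, 1.0, -0.0, 0.001]
force: [0.8, 0.5, 0.3]
finger_gap: 0.608
gripper_force: 0.0
```

```bash
python3 -m handwheel '[[[0,0,0.8,0],[0,0,0.8,0],[0,0,0.8,0],[0,0,0.8,0],[0,0,0.38,0],[0,0,0,0]]]' 
python3 -m handwheel '[[[0,0,0,0],[0,0,0,0],[0,0,0,0],[0,0,0,0],[0,0,0,0],[0,0,0,0]]]' 15 30
python3 -m handwheel '[[[0,0,-0.4,0],[0,0,-0.8,0],[0,0,-0.8,0],[0,0,-0.4,0],[0,0,0,0]]]'
python3 -m handwheel '[[[-0.62,-0.84,0,0],[-0.62,-0.84,0,0],[-0.62,-0.84,0,0],[-0.62,-0.84,0,0],[-0.62,-0.83,0,0],[-0.62,-0.83,0,0],[-0.62,-0.83,0,0],[0,0,0,0],[0,0,0,0]]]'
python3 -m handwheel '[[[0,0,0.5,0],[0,0,0.6,0],[0,0,0.5,0],[0,0,0.3,0],[0,0,0.2,0],[0,0,0.1,0],[0,0,0.02,0],[0,0,0,0],[0,0,0,0]]]'
```

```text
t: 34.67
tcp_pos: [0.4437, -0.1268, 0.0325]
tool_rot: [-0.0, 1.0, 0.0, -0.0]
force: [0.3, -0.8, 0.1]
finger_gap: 0.608
gripper_force: 0.0
t: 35.42
tcp_pos: [0.4438, -0.1268, 0.0336]
tool_rot: [-0.0, 1.0, -0.0, 0.001]
force: [0.3, -1.7, 5.7]
finger_gap: 0.313
gripper_force: 29.9
t: 36.05
tcp_pos: [0.4434, -0.1264, 0.0937]
tool_rot: [-0.0, 1.0, -0.0, 0.001]
force: [-0.4, -0.5, -0.6]
finger_gap: 0.309
gripper_force: 29.6
t: 37.17
tcp_pos: [0.5502, -0.2712, 0.092]
tool_rot: [-0.0, 1.0, 0.001, -0.002]
force: [-0.8, 0.4, -0.6]
finger_gap: 0.306
gripper_force: 29.6
t: 38.3
tcp_pos: [0.552, -0.2728, 0.0379]
tool_rot: [-0.0, 1.0, -0.0, 0.0]
force: [0.2, 0.3, -0.7]
finger_gap: 0.311
gripper_force: 29.7
```

Lowering slightly until contact.

```bash
python3 -m handwheel '[[[0,0,0.03,0],[0,0,0.02,0],[0,0,0,0]]]'
```

```text
t: 38.67
tcp_pos: [0.5523, -0.2729, 0.0377]
tool_rot: [-0.0, 1.0, -0.0, 0.001]
force: [-1.1, 0.1, 6.4]
finger_gap: 0.31
gripper_force: 30.3
```

Contact felt. I'll release, lift, back off toward the robot, and check.

```bash
python3 -m handwheel '[[[0,0,0,0],[0,0,0,0],[0,0,0,0]]]' 50
python3 -m handwheel '[[[0,0,-0.4,0],[0,0,-0.9,0],[0,0,-0.9,0],[0,0,-0.9,0],[0,0,-0.9,0],[0,0,-0.9,0],[0,0,-0.9,0]]]'
python3 -m handwheel '[[[0.8,0.9,0,0],[0.8,0.9,0,0],[0.8,0.9,0,0],[0.8,0.9,0,0],[0.8,0.9,0,0],[0.8,0.9,0,0],[0.8,0.9,0,0],[0.8,0.9,0,0],[0,0.9,0,0],[0,0.9,0,0],[0,0,0,0]]]'
python3 - <<'E'
from h import *
from station import *
for n in('top','scene'):
    p,d=snapshot(n)
    cv2.imwrite(f'pics/{n}9.png',cv2.resize(p[150:340,110:520,::-1],(800,370)) if n=='top' else p[...,::-1])
E
```

```text
t: 39.05
tcp_pos: [0.5516, -0.2725, 0.0361]
tool_rot: [-0.0, 1.0, 0.0, -0.0]
force: [0.1, -0.2, 0.2]
finger_gap: 0.583
gripper_force: 0.0
t: 39.92
tcp_pos: [0.5517, -0.2725, 0.1827]
tool_rot: [-0.0, 1.0, -0.0, 0.0]
force: [0.0, -0.1, 0.3]
finger_gap: 0.581
gripper_force: 0.0
t: 41.3
tcp_pos: [0.3913, -0.0467, 0.1818]
tool_rot: [-0.001, 1.0, -0.0, 0.0]
force: [0.4, -0.2, 0.1]
finger_gap: 0.588
gripper_force: 0.0
```

View pics/top9.png

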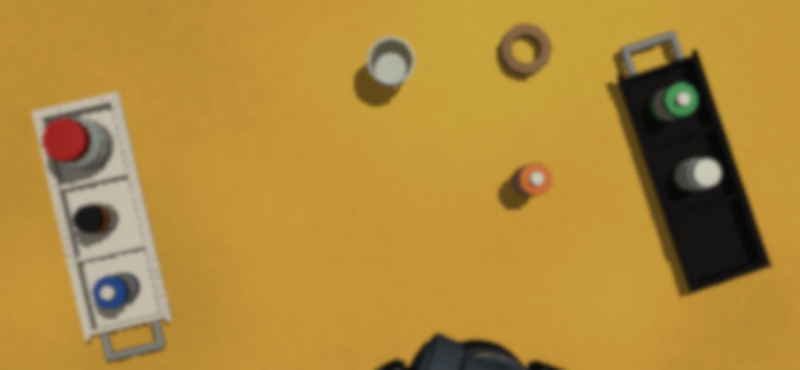

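View pics/scene9.png

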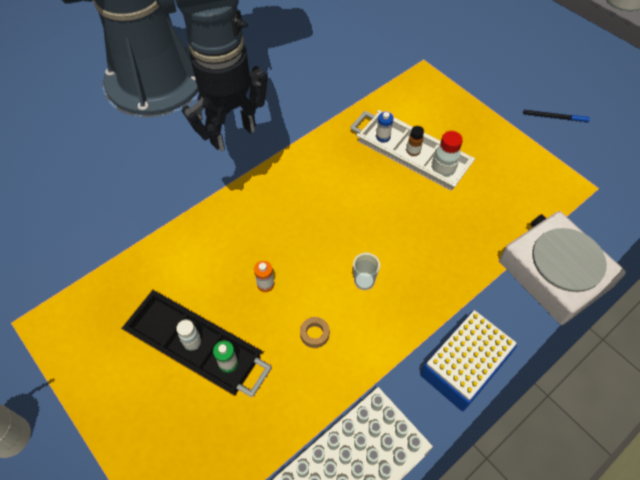

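All five stand upright in their own bays. In the scene view, blue is at (384,127), amber (415,140), red (449,152), clear (188,334) and green (225,355). The orange column, beaker and tape roll have not moved.

```bash
python3 -c "from station import *;print(sign_off())"
```

```text
the job is handed in; nothing more can be done
None
```

The job is handed in at about 41 s of the 128 s allowed: the final pictures show both kits upright in their correct bays and the orange column, beaker and tape roll unmoved, though `sign_off` returned no verdict.

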